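# Turn over the reversible insert of a citrus slicer

### The arm

A 6-joint arm with a two-finger parallel gripper is mounted at the origin on a cart in front of the work surface, level with it; the furniture and walls round the work are solid. World frame = base frame: x ahead of the robot, y to its left, z up, the work surface at z = 0. Lengths are in m, angles in degrees, forces in N, time in s.
With the tool pointing down it reaches from about 0.4 to 0.825 m from the base axis. Payload 7 kg.
Tool frame: the origin (TCP) lies between the finger pads, 19 mm behind the fingertips; this is the grasp point; z points along the fingers, y is the line along which they close (so a half turn about z gives the same grasp; the last joint's range is limited). The gripper opens to 88 mm and grips with 3 to 60 N. Pads are 19 mm wide; open, the fingers measure 130 mm over their backs; the gripper's body (78 mm by 193 mm) begins 47 mm behind the grasp point.
Start: joints at [84.059, 20.546, 0.682, 0, -70.136, -16.507], TCP at [0.258, 0.624, 0.245] pointing down, gripper open.
Joint ranges: [-176.03, 176.03], [-82.01, 121.73], [-58.28, 71.71], [-173.87, 95.51], [-174.79, -0.11], [-173.66, 173.66]. Speed limits (degrees/s): [136.94, 136.94, 172.46, 180, 180, 180].

### API

Orientations are given as a 3x3 rotation matrix whose columns are the frame's x, y, z axes.
In Python, from rig import robot, workorder, grab_frame, camera_info gives the robot as it stands (robot), with the cameras as plain functions and the job (workorder). Calls block until the motion is done:
- robot.goto(position, orientation): joint-space move of the TCP to a pose.
- robot.servo_line(position, ori=None, speed=0.15): straight line of the TCP; ori=None keeps the orientation; speed is the mean speed in m/s.
- robot.movej(angles): joint-space move.
- robot.move_gripper(opening): opening from 0.0 (shut) to 1.0 (fully open); the grip force is fixed at half the most; returns when the fingers have stopped.
- robot.dwell(seconds).
- robot.ik(position, orientation): joint angles nearest the present ones, or None.
- robot.get_state(): the state.
- grab_frame(name): name is "scene" or "top" or "wrist"; returns the picture (420x560x3 uint8, red, green, blue); there is no depth.
- camera_info(name): a dict with "vfov" (degrees; the focal length in pixels is half the picture's height over the tangent of half this angle, whatever the lens; pixels are square), "cx", "cy" (the principal point, pixels), "k1" (the pictures are not rectified: a ray, as slopes to the right and down, at radius r is drawn at 1 + k1 r^2 times it, then the intrinsics apply), "view" (4x4, takes a point from world to camera coordinates); the wrist camera has in their place "T_tool_cam" (4x4, takes a point from camera to tool coordinates, whose origin is the TCP and whose axes are the flange's). Camera axes: x right, y down, z forward; pixel columns grow to the right and rows downward; lengths in m; the calibration is good to about 2 mm. A picture is of the moment at which its call begins: read the wrist's pose just before it. camera_info takes no time and is no camera call.
A pose or a line that the arm cannot do raises robot.Unreachable and nothing moves.
- workorder.job_done(): hands the job in; it is judged then, once.
The state is a dict: "t": time; "qpos": joint angles; "qvel": joint speeds; "effort": joint torques, N m; "position": TCP position; "tcp_rot": TCP orientation; "force": force on the tool from outside, world axes, zero at the start; "ft_torque": the same for the moment, N m; "grip_width": opening from 0.0 (shut) to 1.0 (fully open); "finger_force": force on a finger pad.
Only numpy, scipy, OpenCV 4.12 (cv2) and the standard library are available. Lean on these libraries where they do the work, as an engineer would, in place of code of your own. Each camera call takes 0.05 s, during which the arm holds its last target. There are 200 camera calls.

### The job

Set the bar's sloping citrus slicer up for plain slices: first turn its black dial back to the safe zero stop, which frees the insert, then draw the insert out of the rails, turn it over so that the white face with the plain blade is up instead of the orange toothed face, and slide it back down the rails until it is fully home, keeping hold of it until it is there. Leave the dial at zero and do not knock about the guard, cups, ramekins or carton.

Things in the scene. Friction and masses are not known exactly. Their poses are not given: they have to be found in the camera images.
- slicer: stand of the grey slicer, fixed to the worktop; origin on the worktop under the deck's origin, x level along the deck's downhill direction (ahead and to the left), z up. 137 mm wide over the rails, 0.21 m high at its top end, which is towards the robot and its right. Legs meet the rails near the middle; below the top end is open.
- deck: sloping deck, fixed to the stand, 50 degrees from level, origin 127 mm above the worktop. x runs down the slope (ahead and left), y left across it, z out of its upper face. Side rails with facing grooves take the insert, which moves only along x: grooves z -4.6 to 4.6 mm, outer walls at y +-48.5, lips in to y +-38, from x -50 to the stop at x 76. Seated insert: origin within 2 mm.
- mouth (a point): centre of the rails' open upper mouth, at deck x -72, y 0, z 0 mm. From x -72 to -50 the rails flare, so that the mouth is about 20 mm high and 102 mm wide. Uphill of it stand only the dial and its cheek, at the right (deck y -61 to -69, x -115 to -57, z -14 to 30 mm).
- insert: loose reversible slicing insert, 0.10 to 0.17 kg: plate x -75 to 75, 90 mm wide in y, 6 mm thick, last 13 mm at x 75 narrowed to 78 mm. Origin in the plate's middle. z is out of the white face (plain steel blade across a window); the face at -z is orange with a row of teeth. Outline alike either way up. Starts seated, orange up, its x along the deck's x.
- tab (a point): middle of the insert's grip tab, at insert x -101, y 0, z 0 mm: tab 44 mm wide (y), 10 mm thick (z), x -75 to -125 mm. It stands clear uphill of the rails; pinch it across its thickness with the tool pointing down the slope along the deck's x (40 degrees from vertical).
- dial (a joint): dial angle in rad: 0 = safe stop, 1.55 = other stop, starts at 1.0 to 1.5, stays where left, 0.06 N m turns it. In the slicer's upright x-z plane its black wing leans 0.785 rad from upright to -x (uphill) at 0 and swings to +x (downhill) as the value grows: lean to +x = value - 0.785.
- dial_axis (a point): point on the dial's axis (along the deck's y) at the middle of the wing's width, deck x -94, y -83, z 16 mm. Hub 18 mm in radius. Inside, at deck y -25 to -37, an orange cam 21 mm long points along the deck's +x at 0, clear of the insert; with the dial turned up it hangs above the insert's shoulder and lets it rise only about 18 mm.
- wing_tip (a point): end (orange mark) of the dial's black wing bar, 50 mm from the axis, middle of its width; the bar is 10 mm thick and 16 mm wide (along the deck's y)
- guard: white hand guard of the slicer with an orange rim, 83 mm across, 60 mm high; loose bystander, origin at the centre of its underside
- ramekin: white ramekin under the slicer's deck that catches the slices, 77 mm across, 42 mm high; loose bystander, origin at the centre of its underside
- ramekin_2: white ramekin beside the slicer, 77 mm across, 42 mm high; loose bystander, origin at the centre of its underside
- cup_1: white cup, 80 mm across, 68 mm high; loose bystander, origin at the centre of its underside
- cup_2: white cup, 80 mm across, 68 mm high; loose bystander, origin at the centre of its underside
- carton: drink carton, 77 x 77 mm, 220 mm high; loose bystander, origin at the centre of its underside

How it is judged:
By the outcome, as a careful person would: the job done as asked, in the order asked, and still so for the second after the job is handed in, with the robot touching nothing.
It also fails if it takes over 67 s, if anything falls off the work surface, if the arm or the gripper's body presses on something with over 40 N, if the wrist force passes 120 N, or if a joint passes its speed limit or range.

## Working session

There is one attempt and no reset: what is moved stays moved. The work goes in short steps, each a Python script; the robot and the scene stay as the last script left them, time stands still between calls to the robot, and variables do not carry over. Pictures are saved under pics/ and viewed, at most 10 in all, crops included, and the job is handed in when it is done.

```bash
ls; mkdir -p pics
python3 - <<'E'
from rig import robot, workorder, grab_frame, camera_info
import cv2,numpy as np
np.set_printoptions(precision=4,suppress=True)
for n in ["scene","top","wrist"]:
    cv2.imwrite(f"pics/{n}0.png",grab_frame(n)[:,:,::-1]); print(n,camera_info(n))
s=robot.get_state();print(s)
E
```

```text
pics
rig.py
scene {'vfov': 42.01228931561164, 'cx': 274.7855207625042, 'cy': 211.0942382282954, 'k1': 0.014608206200081963, 'view': array([[ 0.733 , -0.6799, -0.0188, -0.3588],
       [-0.3989, -0.4074, -0.8215,  0.3909],
       [ 0.551 ,  0.6097, -0.5699,  0.8453],
       [ 0.    ,  0.    ,  0.    ,  1.    ]])}
top {'vfov': 51.31027376763253, 'cx': 269.8496674627101, 'cy': 205.66654560946174, 'k1': -0.07790426951150446, 'view': array([[ 0.0103, -0.9994,  0.0327,  0.0402],
       [-0.9966, -0.013 , -0.0819,  0.5735],
       [ 0.0823, -0.0317, -0.9961,  1.0055],
       [ 0.    ,  0.    ,  0.    ,  1.    ]])}
wrist {'vfov': 63.4824392458598, 'cx': 279.7093710925744, 'cy': 205.67956926702433, 'k1': 0.022537949024787587, 'T_tool_cam': array([[ 0.0005, -0.9607, -0.2776,  0.076 ],
       [ 1.    ,  0.0001,  0.0014,  0.0006],
       [-0.0014, -0.2776,  0.9607, -0.1407],
       [ 0.    ,  0.    ,  0.    ,  1.    ]])}
{'t': 0.15, 'qpos': array([ 84.061 ,  20.5827,   0.6468,  -0.0131, -70.1363, -16.5083]), 'qvel': array([ 0.0142, -0.0729,  0.1024,  0.13  ,  0.1041,  0.012 ]), 'effort': array([ -0.0026, -58.3276,  29.3292,   7.0013,   0.0088,  -0.0001]), 'position': array([0.2576, 0.6235, 0.2446]), 'tcp_rot': array([[ 0.9242, -0.3819, -0.0003],
       [-0.3819, -0.9242, -0.0012],
       [ 0.0002,  0.0013, -1.    ]]), 'force': array([0.0491, 0.9684, 0.1709]), 'ft_torque': array([ 0.0131, -0.0411, -0.0052]), 'finger_force': 0.0, 'grip_width': 1.0003417943560413}
```

View pics/scene0.png

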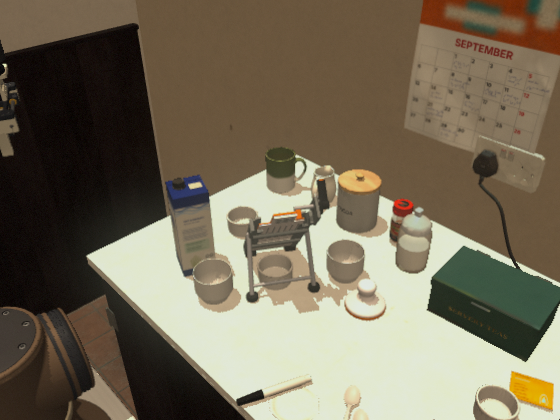

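View pics/top0.png

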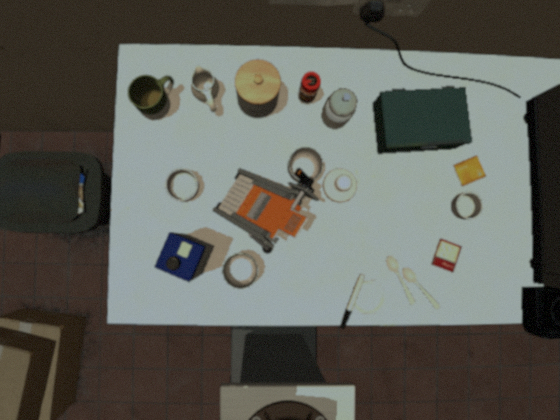

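The top view shows the slicer around (265,208). It slopes down towards image left, with the orange insert's tab at about (308,218) and the black wing at about (303,178). The scene view confirms this layout: carton at (190,225), and cups around the slicer. Next I'll take close-ups from two wrist positions.

```bash
cat > h.py <<'E'
from rig import robot, workorder, grab_frame, camera_info
import numpy as np,cv2
np.set_printoptions(precision=4,suppress=True)
def cam(name,st=None):
    i=camera_info(name)
    if name=="wrist":
        T=np.eye(4);T[:3,:3]=st["tcp_rot"];T[:3,3]=st["position"];V=np.linalg.inv(T@i["T_tool_cam"])
    else: V=i["view"]
    f=210/np.tan(np.radians(i["vfov"]/2))
    return dict(V=V,f=f,c=np.array([i["cx"],i["cy"]]),k=i["k1"])
def proj(c,P):
    P=np.atleast_2d(P)@c["V"][:3,:3].T+c["V"][:3,3]; s=P[:,:2]/P[:,2:]
    return c["c"]+c["f"]*s*(1+c["k"]*(s**2).sum(1,keepdims=True))
def ray(c,uv):
    d=(np.array(uv,float)-c["c"])/c["f"]; s=d.copy()
    for _ in range(20): s=d/(1+c["k"]*(s@s))
    R=c["V"][:3,:3]; v=R.T@np.array([*s,1]); return -R.T@c["V"][:3,3], v/np.linalg.norm(v)
def onplane(c,uv,z):
    o,v=ray(c,uv); return o+v*(z-o[2])/v[2]
def tri(obs):
    A=np.zeros((3,3));b=np.zeros(3);L=[ray(c,uv) for c,uv in obs]
    for o,v in L: M=np.eye(3)-np.outer(v,v);A+=M;b+=M@o
    p=np.linalg.solve(A,b); return p,[np.linalg.norm(np.cross(p-o,v)) for o,v in L]
def snap(name,fn):
    st=robot.get_state(); im=grab_frame(name)
    cv2.imwrite(f"pics/{fn}.png",im[:,:,::-1]); np.savez(f"pics/{fn}.npz",**cam(name,st)); return im
def load(fn):
    d=np.load(f"pics/{fn}.npz"); return {k:d[k] for k in d.files}
def R_(x,y,z): return np.stack([x,y,z],1)
E
python3 - <<'E'
from h import *
c=cam("top")
for uv in [(265,208),(308,218),(303,178),(241,270),(184,185),(303,165),(340,185)]: print(uv,onplane(c,uv,.13),onplane(c,uv,.2))
R=robot.get_state()["tcp_rot"]
p=onplane(c,(280,205),.13); print(p)
Rd=R_(np.array([1,0,0.]),np.array([0,-1,0.]),np.array([0,0,-1.]))
for d in [(-.08,.0),(.0,.0),(-.08,-.12),(-.1,.08)]:
  for yaw in (-150,-90,-60,0,90):
    a=np.radians(yaw);Z=np.array([[np.cos(a),-np.sin(a),0],[np.sin(a),np.cos(a),0],[0,0,1]])
    q=robot.ik([p[0]+d[0],p[1]+d[1],.36],Z@Rd); print(d,yaw,q)
E
```

```text
(265, 208) [0.5591 0.0605 0.13  ] [0.5537 0.0619 0.2   ]
(308, 218) [ 0.5391 -0.0304  0.13  ] [ 0.5352 -0.022   0.2   ]
(303, 178) [ 0.624  -0.0195  0.13  ] [ 0.6137 -0.012   0.2   ]
(241, 270) [0.429 0.109 0.13 ] [0.4336 0.1067 0.2   ]
(184, 185) [0.6055 0.2318 0.13  ] [0.5965 0.2202 0.2   ]
(303, 165) [ 0.652  -0.0194  0.13  ] [ 0.6395 -0.0119  0.2   ]
(340, 185) [ 0.6102 -0.0987  0.13  ] [ 0.6009 -0.0851  0.2   ]
[0.5658 0.0289 0.13  ]
(-0.08, 0.0) -150 [ 26.6166  -0.8724 -10.9459   0.     -79.9265 -86.6166]
(-0.08, 0.0) -90 [ 26.6166  -0.8724 -10.9459   0.     -79.9265 -26.6166]
(-0.08, 0.0) -60 [ 26.6166  -0.8724 -10.9459   0.     -79.9265   3.3834]
(-0.08, 0.0) 0 [ 26.6166  -0.8724 -10.9459   0.     -79.9265  63.3834]
(-0.08, 0.0) 90 [ 26.6166  -0.8724 -10.9459   0.     -79.9265 153.3834]
(0.0, 0.0) -150 [ 22.7137   7.2421  -2.2384   0.     -80.5196 -82.7137]
(0.0, 0.0) -90 [ 22.7137   7.2421  -2.2384   0.     -80.5196 -22.7137]
(0.0, 0.0) -60 [ 22.7137   7.2421  -2.2384   0.     -80.5196   7.2863]
(0.0, 0.0) 0 [ 22.7137   7.2421  -2.2384   0.     -80.5196  67.2863]
(0.0, 0.0) 90 [ 22.7137   7.2421  -2.2384   0.     -80.5196 157.2863]
(-0.08, -0.12) -150 [ 12.2141  -0.0844 -10.1666   0.     -79.9178 -72.2141]
(-0.08, -0.12) -90 [ 12.2141  -0.0844 -10.1666   0.     -79.9178 -12.2141]
(-0.08, -0.12) -60 [ 12.2141  -0.0844 -10.1666   0.     -79.9178  17.7859]
(-0.08, -0.12) 0 [ 12.2141  -0.0844 -10.1666   0.     -79.9178  77.7859]
(-0.08, -0.12) 90 [ 12.2141  -0.0844 -10.1666   0.     -79.9178 167.7859]
(-0.1, 0.08) -150 [ 36.7972  -1.7371 -11.7847   0.     -79.9524 -96.7972]
(-0.1, 0.08) -90 [ 36.7972  -1.7371 -11.7847   0.     -79.9524 -36.7972]
(-0.1, 0.08) -60 [ 36.7972  -1.7371 -11.7847   0.     -79.9524  -6.7972]
(-0.1, 0.08) 0 [ 36.7972  -1.7371 -11.7847   0.     -79.9524  53.2028]
(-0.1, 0.08) 90 [ 169.5244  -81.9373  -11.7847    0.     -160.1526   10.4756]
```

```bash
python3 - <<'E'
from h import *
a=np.radians(-116);x=np.array([np.cos(a),np.sin(a),0]);y=np.array([np.sin(a),-np.cos(a),0]);R=R_(x,y,np.array([0,0,-1.]))
p=np.array([.565,.035,.37])
for n,d in [("w1",.09*y-.02*x),("w2",.02*x-.03*y)]:
    robot.goto(p+d,R); robot.dwell(.3); snap("wrist",n)
print(robot.get_state()["t"])
E
python3 -c "
import cv2
for n in('w1','w2'):
  cv2.imwrite(f'pics/{n}v.png',cv2.resize(cv2.imread(f'pics/{n}.png'),(800,600),interpolation=cv2.INTER_CUBIC))"
```

```text
3.5583
```

View pics/w1v.png

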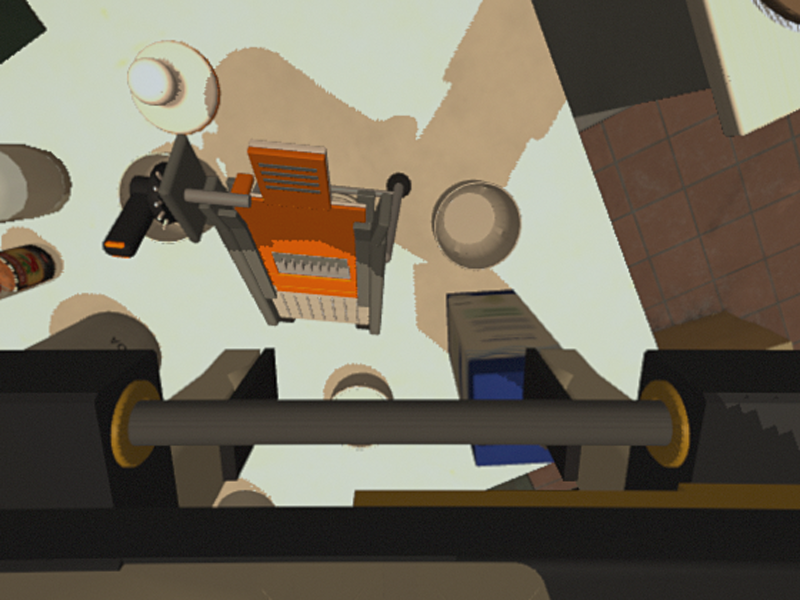

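View pics/w2v.png

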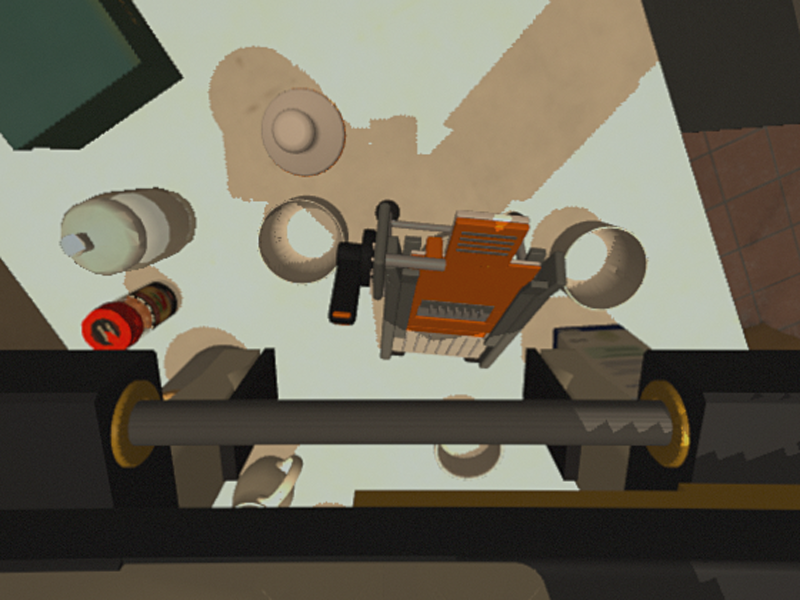

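In w1v (1.43× scale) the tab's end corners are near (250,147) and (327,152), the right shoulder near (366,206) and the wing's orange tip near (115,245). In w2v they are near (456,218), (529,222), (538,266) and (341,315). I'll extract these by colour and triangulate.

Run:
```python
from h import *
for n in("w1","w2"):
    im=cv2.imread(f"pics/{n}.png"); hsv=cv2.cvtColor(im,cv2.COLOR_BGR2HSV)
    m=cv2.inRange(hsv,(5,190,90),(16,255,255)); m[240:]=0; m[:,:60]=0
    cs,_=cv2.findContours(m,cv2.RETR_EXTERNAL,cv2.CHAIN_APPROX_NONE)
    for c in cs:
        if cv2.contourArea(c)>25:
            print(n,cv2.contourArea(c),cv2.minAreaRect(c),cv2.approxPolyDP(c,2.0,True)[:,0].tolist())
ims=[cv2.resize(cv2.imread("pics/w1.png")[90:240,60:300],None,fx=3.2,fy=3.2,interpolation=cv2.INTER_CUBIC)[:,:768],]
im2=cv2.imread("pics/w2.png")[130:265,220:410]
a=cv2.resize(cv2.imread("pics/w1.png")[92:232,70:280],(630,420),interpolation=cv2.INTER_CUBIC)
cv2.imwrite("pics/c1.png",a)
```

```text
w1 43.5 ((79.5, 171.0), (4.0, 13.0), 90.0) [[73, 170], [86, 172], [85, 169]]
w1 143.5 ((169.0, 128.5), (13.0, 14.0), 90.0) [[166, 122], [162, 134], [173, 135], [176, 123]]
w1 6076.0 ((209.4752655029297, 155.24752807617188), (90.54838562011719, 97.91166687011719), 5.710593223571777) [[174, 103], [184, 137], [176, 138], [174, 146], [165, 146], [173, 156], [190, 198], [195, 203], [249, 207], [246, 156], [255, 155], [255, 146], [230, 142], [226, 108]]
w2 31.0 ((238.5231170654297, 219.81541442871094), (11.163125038146973, 3.7210419178009033), 7.125016689300537) [[233, 219], [244, 221], [239, 218]]
w2 4829.0 ((332.7370910644531, 194.21649169921875), (88.71458435058594, 81.71502685546875), 5.5275397300720215) [[369, 157], [320, 153], [311, 180], [308, 178], [308, 166], [300, 166], [299, 177], [294, 179], [311, 180], [313, 185], [310, 190], [294, 189], [285, 230], [332, 235], [342, 232], [362, 203], [378, 187], [356, 183]]
```

Run:
```python
from h import *
c1,c2=load("w1"),load("w2")
P={}
for n,a,b in [("A",(174,102.5),(319.5,153)),("B",(229,106.8),(369.5,156.7)),("S",(255.3,145.8),(378,186.7)),("J",(229.7,142),(356.3,183)),("W",(79.5,170.7),(238.5,219.7))]:
    p,r=tri([(c1,a),(c2,b)]);P[n]=p;print(n,p,r)
print("AB",np.linalg.norm(P["A"]-P["B"]),"BJ",np.linalg.norm(P["B"]-P["J"]),"JS",np.linalg.norm(P["J"]-P["S"]))
d=P["A"]-P["B"];print("yaw from AB (dir -y)",np.degrees(np.arctan2(d[0],-d[1])),"yaw BJ",np.degrees(np.arctan2(*(P["J"]-P["B"])[[1,0]])), "slope",np.degrees(np.arcsin((P["B"]-P["J"])[2]/np.linalg.norm(P["B"]-P["J"]))))
D={"A":(-125,-22,5),"B":(-125,22,5),"S":(-75,45,3),"J":(-75,22,4)}
from scipy.optimize import least_squares
s5,k5=np.sin(np.radians(50)),np.cos(np.radians(50))
def Rk(y):
    h=np.array([np.cos(y),np.sin(y),0]);z=np.array([0,0,1.]);return R_(k5*h-s5*z,np.array([-h[1],h[0],0]),s5*h+k5*z)
f=lambda v:np.concatenate([v[:3]+Rk(v[3])@(np.array(D[k])/1e3)-P[k] for k in D])
v=least_squares(f,[.56,.06,.127,1.1]).x
print("deck",v[:3],np.degrees(v[3]),f(v).reshape(-1,3)*1e3)
w=Rk(v[3]).T@(P["W"]-v[:3]);print("W in deck",w, "axis (-.094,-.083,.016)")
ax=v[:3]+Rk(v[3])@np.array([-.094,-.083,.016]);r=P["W"]-ax;h=Rk(v[3])[:,0]*[1,1,0]/k5
print("axis",ax,"tip len",np.linalg.norm(r),"lean",np.arctan2(r@h,r[2]),"lateral",r@Rk(v[3])[:,1])
t=cam("top")
for k in D: print(k,proj(t,P[k]))
np.save("deck.npy",v)
```

```text
A [ 0.5364 -0.0164  0.2221] [np.float64(0.0004329322646441093), np.float64(0.0004329322646441137)]
B [0.4986 0.0058 0.2181] [np.float64(0.0007071064717105423), np.float64(0.0007071064717106052)]
S [0.4967 0.0452 0.1852] [np.float64(1.5883864854013017e-05), np.float64(1.5883864854014752e-05)]
J [0.5154 0.031  0.1914] [np.float64(0.0004725512545756986), np.float64(0.0004725512545756909)]
W [ 0.6185 -0.0006  0.2522] [np.float64(6.570039619259945e-05), np.float64(6.570039619282895e-05)]
AB 0.043997479140004375 BJ 0.04034289141192223 JS 0.02431229609608106
yaw from AB (dir -y) 59.553938610758806 yaw BJ 56.31657547892644 slope 41.3463236808563
deck [0.5586 0.059  0.1249] 57.59455234871023 [[-0.2011 -1.0455  1.7495]
 [ 0.4239  0.3322  5.7528]
 [-0.6629 -0.9048 -0.9609]
 [ 0.44    1.6181 -6.5414]]
W in deck [-0.1092 -0.0825  0.0679] axis (-.094,-.083,.016)
axis [ 0.6028 -0.0262  0.2071] tip len 0.05405810088401155 lean 0.5869094297518044 lateral 0.0004928193796570023
A [[306.4191 216.7371]]
B [[294.4426 236.5925]]
S [[272.995  237.5579]]
J [[280.4588 228.0274]]
```

View pics/c1.png

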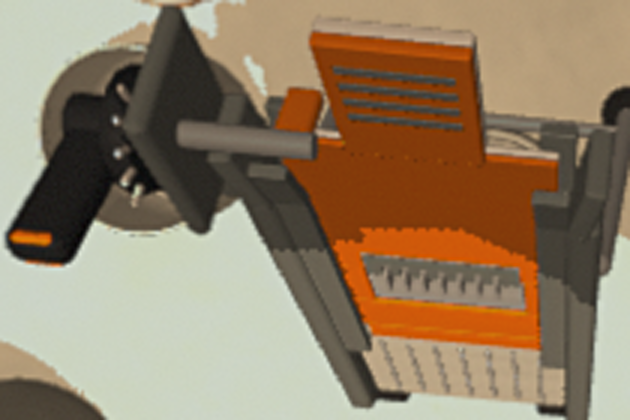

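```bash
cat > fit.py <<'E'
from h import *
from scipy.optimize import least_squares
s5,k5=np.sin(np.radians(50)),np.cos(np.radians(50))
def Rk(y):
    h=np.array([np.cos(y),np.sin(y),0]);z=np.array([0,0,1.]);return R_(k5*h-s5*z,np.array([-h[1],h[0],0]),s5*h+k5*z)
def wing(v,r=.05):
    R=Rk(v[3]);h=R[:,0]*[1,1,0]/k5
    return v[:3]+R@np.array([-.094,-.083,.016])+r*(np.sin(v[4])*h+np.cos(v[4])*np.array([0,0,1]))
E
python3 - <<'E'
from fit import *
im=cv2.imread("pics/top0.png");m=cv2.inRange(cv2.cvtColor(im,cv2.COLOR_BGR2HSV),(4,150,70),(17,255,255));m[:,:230]=0;m[:,330:]=0;m[:160]=0;m[260:]=0
cs,_=cv2.findContours(m,cv2.RETR_EXTERNAL,cv2.CHAIN_APPROX_NONE)
for c in cs:
    if cv2.contourArea(c)>25: print(cv2.approxPolyDP(c,1.5,True)[:,0].tolist())
c1,c2=load("w1"),load("w2")
D={"A":(-125,-22,0),"B":(-125,22,0),"S":(-75,45,0)}
O={"A":((174.5,102.3),(319.5,153)),"B":((228.6,106.8),(369.5,156.7)),"S":((256,145.5),(378,186.7)),"W":((79.5,170.7),(238.5,219.7))}
def f(v):
    r=[]
    for k in O:
        p=wing(v) if k=="W" else v[:3]+Rk(v[3])@(np.array(D[k])/1e3)
        r+=[proj(c1,p)[0]-O[k][0],proj(c2,p)[0]-O[k][1]]
    return np.concatenate(r)
s=least_squares(f,[.56,.06,.127,1.05,.6]);v=s.x
print(v,np.degrees(v[3]));print(s.fun.reshape(-1,2))
g=lambda u:f([u[0],u[1],.127,u[2],u[3]])
s=least_squares(g,[.56,.06,1.05,.6]);u=s.x;print(u,np.degrees(u[2]));print(s.fun.reshape(-1,2))
t=cam("top");v=np.array([u[0],u[1],.127,u[2],u[3]])
for k in D: print(k,proj(t,v[:3]+Rk(v[3])@(np.array(D[k])/1e3)))
print(proj(t,wing(v)), "tab",v[:3]+Rk(v[3])@[-.101,0,0])
np.save("deck.npy",v)
E
```

```text
[[254, 185], [237, 213], [269, 231], [271, 237], [277, 228], [293, 235], [304, 218], [289, 209], [293, 199], [289, 200]]
[0.5597 0.063  0.126  1.0208 0.5122] 58.485059379082266
[[-1.0774  0.1136]
 [-0.3054 -1.0965]
 [-0.8317  1.289 ]
 [ 1.0737  0.2298]
 [-0.0406  0.1128]
 [ 0.0509 -0.4131]
 [ 0.6649 -0.2151]
 [ 0.4443 -0.0895]]
[0.5596 0.063  1.0216 0.5095] 58.53117038006339
[[-1.3392  0.0033]
 [-0.0752 -1.0372]
 [-0.9027  1.154 ]
 [ 1.4802  0.2635]
 [ 0.011   0.0917]
 [ 0.4523 -0.3156]
 [ 0.0475 -0.1512]
 [ 0.4605  0.1589]]
A [[306.7898 216.7001]]
B [[294.5893 236.4128]]
S [[272.8975 237.8794]]
[[299.9663 171.4285]] tab [0.5257 0.0076 0.2044]
```

```bash
cat >> fit.py <<'E'
v=np.load("deck.npy");RD=Rk(v[3]);hh=RD[:,0]*[1,1,0]/k5;UP=np.array([0,0,1.])
def dk(x,y=0,z=0): return v[:3]+RD@(np.array([x,y,z])/1e3)
def wpose(th,r,sg,yy=-84.5):
    u=np.sin(th)*hh+np.cos(th)*UP; tz=-u; ty=sg*RD[:,1]; 
    ty=sg*np.cross(RD[:,1],u) # tangent (growing lean)
    return dk(-94,yy,16)+r*u, R_(np.cross(ty,tz),ty,tz)
def ipose(x,sg,y=0,z=0):
    ty=sg*RD[:,2];tz=RD[:,0]; return dk(x,y,z),R_(np.cross(ty,tz),ty,tz)
E
python3 - <<'E'
from fit import *
for sg in(1,-1):
    for th,r in[(.51,.12),(.51,.043),(0,.043),(-.4,.043),(-.785,.043),(-.785,.1)]: print("wing",sg,th,r,robot.ik(*wpose(th,r,sg)))
    for x in(-101,-170,-300,-350): print("tab",sg,x,robot.ik(*ipose(x,sg)))
print(robot.get_state()["qpos"])
E
```

```text
wing 1 0.51 0.12 [  28.0214   26.9883    7.7832   14.4394  -96.3204 -151.1602]
wing 1 0.51 0.043 [  26.4086   26.4806   -1.9582   15.066   -87.0154 -152.0824]
wing 1 0 0.043 [  16.3284   13.942    -7.7219    0.      -68.3361 -137.7972]
wing 1 -0.4 0.043 [   2.4491    9.5075   -8.6712  -21.8158  -60.4089 -114.9502]
wing 1 -0.785 0.043 [-16.1409  12.1554  -7.7518 -48.5757 -65.3834 -85.9093]
wing 1 -0.785 0.1 [-20.0859   9.8431  -5.417  -47.0191 -71.2906 -86.8924]
tab 1 -101 [ -7.4118   5.9336 -18.8507 -45.0642 -56.0117 -90.9711]
tab 1 -170 [-12.1886   2.0183 -16.1351 -42.515  -63.8739 -92.5586]
tab 1 -300 [-22.4465  -2.1704  -7.7262 -40.1451 -79.9509 -93.3381]
tab 1 -350 [-26.6358  -2.7008  -3.4828 -39.9294 -86.2957 -93.2032]
wing -1 0.51 0.12 [ 28.0214  26.9883   7.7832  14.4394 -96.3204  28.8398]
wing -1 0.51 0.043 [ 26.4086  26.4806  -1.9582  15.066  -87.0154  27.9176]
wing -1 0 0.043 [ 16.3284  13.942   -7.7219   0.     -68.3361  42.2028]
wing -1 -0.4 0.043 [  2.4491   9.5075  -8.6712 -21.8158 -60.4089  65.0498]
wing -1 -0.785 0.043 [-16.1409  12.1554  -7.7518 -48.5757 -65.3834  94.0907]
wing -1 -0.785 0.1 [-20.0859   9.8431  -5.417  -47.0191 -71.2906  93.1076]
tab -1 -101 [ -7.4118   5.9336 -18.8507 -45.0642 -56.0117  89.0289]
tab -1 -170 [-12.1886   2.0183 -16.1351 -42.515  -63.8739  87.4414]
tab -1 -300 [-22.4465  -2.1704  -7.7262 -40.1451 -79.9509  86.6619]
tab -1 -350 [-26.6358  -2.7008  -3.4828 -39.9294 -86.2957  86.7968]
[ 19.6542   8.6916   0.7921   0.0001 -82.0483 -45.5874]
```

Run:
```python
from fit import *
th0=v[4]
robot.move_gripper(.4)
robot.goto(*wpose(th0,.12,1)); p,R=wpose(th0,.044,1)
robot.servo_line(p,R,speed=.1); print(robot.get_state()["force"])
robot.move_gripper(.25)
robot.dwell(.2);f0=robot.get_state()["force"];print(f0,robot.get_state()["grip_width"],robot.get_state()["t"])
th=th0
while th>-1.1:
    th-=.12 if th>-.7 else .04
    p,R=wpose(th,.044,1); robot.servo_line(p,R,speed=.07)
    s=robot.get_state(); tg=np.cross(RD[:,1],np.sin(th)*hh+np.cos(th)*UP)
    ft=(s["force"]-f0)@tg; print(round(th,3),round(ft,2),np.linalg.norm(s["force"]-f0).round(2))
    if abs(ft)>9 and th<-.5: break
print(robot.get_state()["t"]); np.save("th.npy",th)
```

```text
[ 1.3266 -0.4138  0.5885]
[0.8196 2.2589 0.0595] 0.24936789083860622 7.8
0.389 -2.49 2.65
0.269 -2.29 2.4
0.149 -1.39 2.28
0.029 -2.98 3.28
-0.091 -1.36 1.57
-0.211 -2.18 2.21
-0.331 -2.01 2.37
-0.451 -2.08 2.24
-0.571 -2.43 2.92
-0.691 -2.68 2.99
-0.811 -1.59 2.42
-0.851 -1.44 2.47
-0.891 -2.05 2.93
-0.931 3.78 4.41
-0.971 8.54 9.93
-1.011 13.78 15.33
12.0083
```

Run:
```python
from fit import *
th=float(np.load("th.npy"))+.22
p,R=wpose(th,.044,1); robot.servo_line(p,R,speed=.07)
p,R=wpose(th,.12,1); robot.servo_line(p,R,speed=.12)
robot.move_gripper(.6)
robot.goto(*ipose(-260,1)); robot.dwell(.3); snap("wrist","w3"); snap("top","t3"); print(robot.get_state()["t"])
c=load("w3")
for n,P in [("A",(-125,-22,0)),("B",(-125,22,0)),("At",(-125,-22,5)),("Bt",(-125,22,5)),("S",(-75,45,0)),("tip",(-144,-83,12))]: print(n,proj(c,dk(*P))*1.4286)
cv2.imwrite('pics/w3v.png',cv2.resize(cv2.imread('pics/w3.png'),(800,600),interpolation=cv2.INTER_CUBIC))
```

```text
14.7667
A [[400.3045 319.7179]]
B [[400.2315 247.1352]]
At [[408.653 319.712]]
Bt [[408.9441 247.1258]]
S [[400.2289 198.8235]]
tip [[420.5692 427.2643]]
```

View pics/w3v.png

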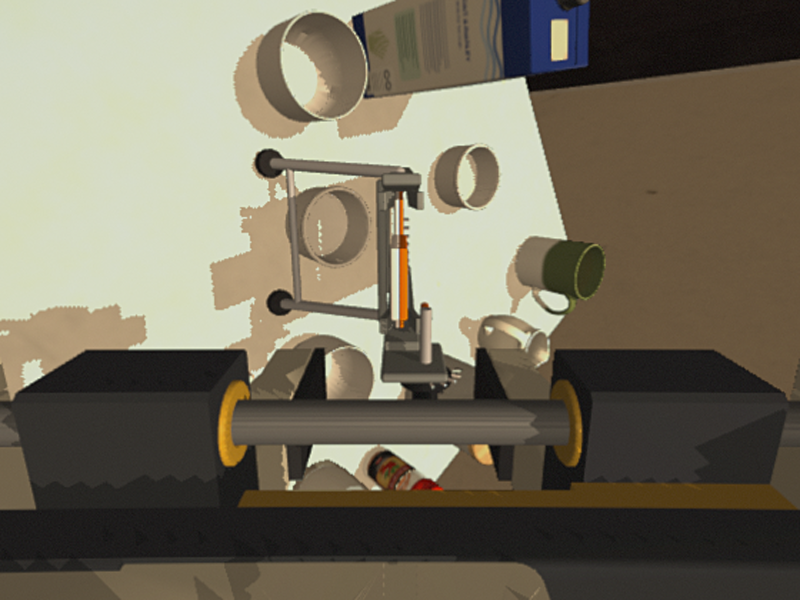

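The wrist view looking down the slope shows the tab edge-on at cols 391–409, with the white/orange boundary at col 400 as predicted. It spans rows of about 248–328. I'll check that row offset (tab y) numerically.

Run:
```python
from fit import *
im=cv2.imread("pics/w3.png");hsv=cv2.cvtColor(im,cv2.COLOR_BGR2HSV)
m=cv2.inRange(hsv,(4,170,80),(17,255,255));m[245:]=0
cs,_=cv2.findContours(m,cv2.RETR_EXTERNAL,cv2.CHAIN_APPROX_NONE)
for c in cs:
    if cv2.contourArea(c)>8: print(cv2.contourArea(c),cv2.boundingRect(c),cv2.approxPolyDP(c,1.2,True)[:,0].tolist())
for col in (276,277,278,281,283): print(col,[tuple(x) for x in im[162:236:1,col][::3].tolist()][:30])
c=load("w3")
print(proj(c,np.array([dk(-125,-22,0),dk(-125,22,0),dk(-125,-22,4.9),dk(-75,45,3),dk(-75,-45,3)])))
cv2.imwrite("pics/c3.png",cv2.resize(im[120:270,230:330],(500,600)[::1],interpolation=cv2.INTER_NEAREST)[:, :])
```

```text
277.0 (280, 134, 6, 96) [[280, 134], [281, 229], [285, 222], [284, 165], [281, 164]]
276 [(115, 138, 147), (80, 96, 112), (86, 103, 119), (89, 108, 125), (173, 211, 210), (191, 222, 216), (191, 221, 216), (192, 222, 217), (188, 222, 216), (187, 221, 216), (188, 222, 217), (186, 222, 216), (186, 222, 217), (185, 222, 217), (184, 221, 217), (182, 221, 216), (183, 221, 217), (183, 221, 217), (182, 221, 216), (184, 221, 217), (187, 225, 221), (62, 73, 83), (58, 69, 77), (57, 67, 71), (60, 70, 75)]
277 [(164, 197, 209), (91, 109, 127), (93, 112, 129), (97, 116, 134), (175, 209, 212), (206, 225, 218), (205, 225, 218), (205, 225, 218), (201, 224, 217), (200, 224, 217), (199, 224, 217), (198, 225, 217), (199, 225, 218), (196, 224, 217), (196, 225, 217), (195, 225, 218), (195, 225, 218), (193, 225, 217), (194, 225, 218), (192, 224, 218), (195, 228, 220), (111, 134, 157), (116, 140, 163), (58, 68, 72), (61, 72, 77)]
278 [(224, 231, 221), (128, 151, 170), (129, 155, 176), (128, 152, 174), (205, 215, 206), (228, 231, 217), (224, 230, 216), (223, 230, 217), (222, 230, 216), (224, 230, 217), (224,
[... 399 characters left out ...]
103, 223), (5, 103, 223), (5, 101, 221), (4, 104, 223), (5, 102, 221), (5, 103, 223), (4, 102, 222), (5, 102, 221), (5, 102, 222), (5, 102, 222), (5, 102, 224), (4, 111, 210), (0, 126, 230), (46, 53, 55), (60, 71, 74)]
283 [(196, 225, 215), (13, 57, 129), (0, 59, 133), (3, 56, 131), (4, 99, 216), (7, 120, 222), (7, 120, 222), (7, 118, 222), (8, 119, 223), (8, 117, 222), (8, 119, 223), (8, 115, 222), (8, 115, 222), (8, 115, 222), (8, 116, 223), (8, 115, 222), (8, 113, 222), (8, 112, 222), (9, 114, 223), (10, 115, 224), (9, 115, 228), (55, 60, 69), (46, 54, 65), (48, 54, 58), (61, 71, 75)]
[[280.2075 223.7981]
 [280.1564 172.9911]
 [285.9345 223.794 ]
 [283.3387 139.1696]
 [283.196  229.1727]]
```

View pics/c3.png

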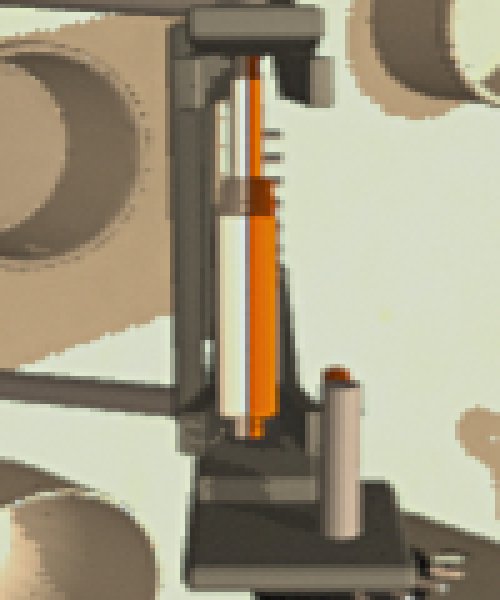

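The dial is back: the orange cam now lies flat along the deck at crop (338,375). The tab's end face spans rows 174–224, predicted 173–224, so the pose is good to about 1 mm. Now I'll grasp, draw out and flip.

```bash
python3 - <<'E'
from fit import *
def st(m): 
    s=robot.get_state();print(m,round(s["t"],2),"F(deck)",RD.T@s["force"],"grip mm",s["grip_width"]*88,s["finger_force"])
p,R=ipose(-103,1);robot.servo_line(p,R,speed=.12);st("at")
robot.move_gripper(0.0);robot.dwell(.2);st("gripped")
for x in(-113,-130,-180,-270,-330):
    p,R=ipose(x,1);robot.servo_line(p,R,speed=.08);st(x)
    s=robot.get_state()
    if abs((RD.T@s["force"])[0])>35 or s["grip_width"]*88<7: print("STOP");break
robot.dwell(.1);snap("top","t4")
E
python3 - <<'E'
import cv2,sys;sys.path.insert(0,".")
cv2.imwrite('pics/t4v.png',cv2.resize(cv2.imread('pics/t4.png')[120:300,160:400],(800,600),interpolation=cv2.INTER_CUBIC))
E
```

```text
at 16.23 F(deck) [-0.8744  0.4294 -0.519 ] grip mm 52.81135777869549 0.0
gripped 17.18 F(deck) [-0.3086 -0.1659 -0.2688] grip mm 10.111892927721547 29.998227953910828
-113 17.46 F(deck) [ 2.0845 -0.6665 -1.1379] grip mm 9.798247157192357 29.996877014636993
-130 17.82 F(deck) [ 1.1291  0.5105 -0.7068] grip mm 9.260437786479221 29.99693512916565
-180 18.59 F(deck) [ 1.8492 -0.149  -1.2346] grip mm 9.685306656907493 29.996894001960754
-270 19.87 F(deck) [ 1.9487 -0.2445 -1.4327] grip mm 9.74643235081005 29.996933341026306
-330 20.77 F(deck) [ 0.8994 -0.9675 -1.5042] grip mm 9.858026409138601 29.996983408927917
```

View pics/t4v.png

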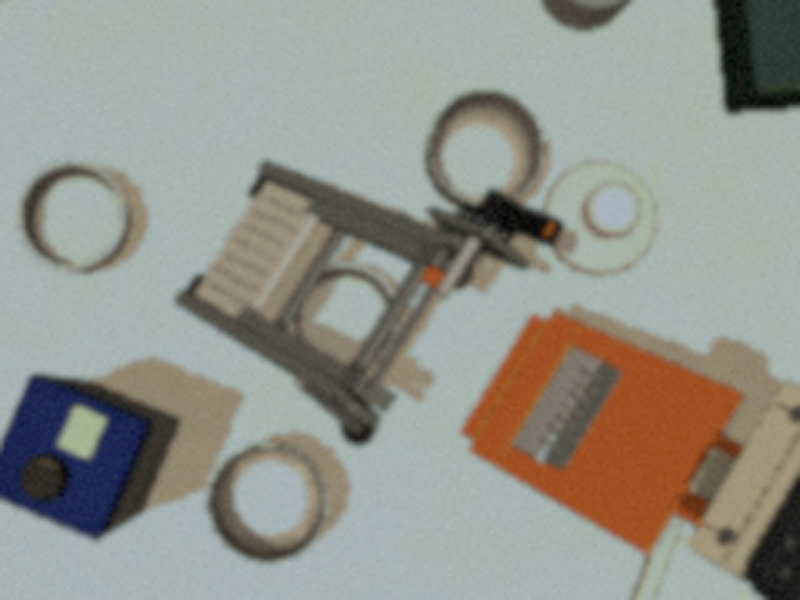

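The insert is out of the rails with the orange face still up, leading edge at (465,435)–(560,315). The dial wing points uphill and the bystanders are in place. Next I'll check the insert's alignment in the grip and flip it.

Run:
```python
from fit import *
c=load("t4");im=cv2.imread("pics/t4.png");m=cv2.inRange(cv2.cvtColor(im,cv2.COLOR_BGR2HSV),(4,150,70),(17,255,255));m[:,:296]=0;m[:205]=0
cs,_=cv2.findContours(m,cv2.RETR_EXTERNAL,cv2.CHAIN_APPROX_NONE);k=max(cs,key=cv2.contourArea)
print(cv2.approxPolyDP(k,1.5,True)[:,0].tolist())
d=-330+103
print(proj(c,np.array([dk(75+d,39,3),dk(75+d,-39,3),dk(62+d,45,3),dk(62+d,-45,3),dk(-75+d,45,3),dk(-75+d,-45,3)])))
robot.goto(*ipose(-330,-1)); robot.dwell(.3)
s=robot.get_state();print(s["t"],s["qpos"],s["grip_width"]*88);snap("top","t5");snap("scene","s5");snap("wrist","w5")
a=cv2.resize(cv2.imread('pics/t5.png')[165:315,260:400],(560,600),interpolation=cv2.INTER_CUBIC)
cv2.imwrite('pics/t5v.png',a)
e=-330+103
print((proj(c,np.array([dk(75+e,39,3),dk(75+e,-39,3),dk(62+e,45,3),dk(62+e,-45,3),dk(-75+e,45,3),dk(-75+e,-45,3)]))-[260,165])*4)
```

```text
[[319, 216], [300, 247], [303, 252], [302, 254], [353, 284], [361, 273], [369, 276], [371, 270], [365, 265], [373, 253], [381, 255], [375, 249], [381, 238], [332, 216]]
[[297.7696 248.5084]
 [319.9311 212.5548]
 [300.4695 253.8714]
 [326.3121 211.8491]
 [354.6759 285.3847]
 [383.7176 236.7681]]
23.8667 [-24.9518  -2.5555  -5.2436 -39.9749 -83.7547  86.7235] 9.891074471967197
[[151.0783 334.0334]
 [239.7243 190.2193]
 [161.8781 355.4856]
 [265.2486 187.3965]
 [378.7037 481.5388]
 [494.8704 287.0724]]
```

View pics/t5v.png

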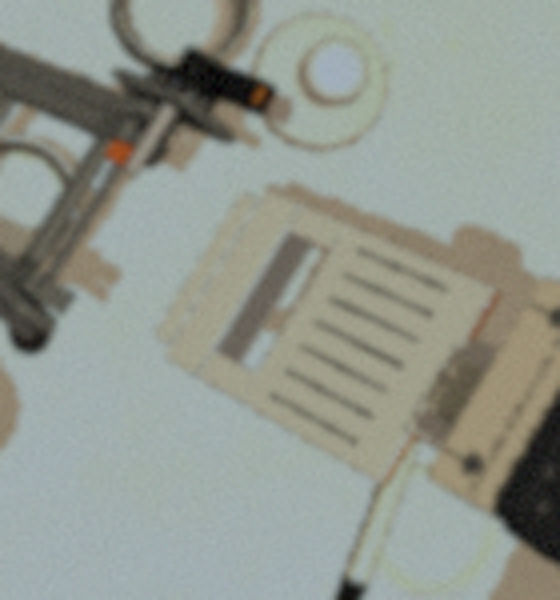

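The white face with the plain blade is now up, with corners at (160,340), (255,195), (497,292) and (380,482), close to prediction. The dial wing is still at the stop. Now I'll slide it in while monitoring force.

Run:
```python
from fit import *
p,R=ipose(-258,-1);robot.servo_line(p,R,speed=.1);robot.dwell(.2)
f0=robot.get_state()["force"]
xs=list(range(-250,-190,8))+list(range(-190,-108,16))+[-107,-105,-103.5,-102.5,-101.5,-100.5,-99.5]
for x in xs:
    p,R=ipose(x,-1);robot.servo_line(p,R,speed=.05)
    s=robot.get_state();F=RD.T@(s["force"]-f0);act=(RD.T@(s["position"]-v[:3]))*1e3
    print(x,"act",act.round(1),"F",F.round(1),"T",(RD.T@s["ft_torque"]).round(2),round(s["grip_width"]*88,2))
    if np.linalg.norm(F)>15: print("STOP");break
print(robot.get_state()["t"])
```

```text
-250 act [-249.6    0.2   -0.1] F [-1.1  0.5 -0.4] T [0.01 2.61 0.05] 9.66
-242 act [-241.6    0.3   -0.1] F [-0.2  0.9  0.5] T [0.   2.58 0.01] 10.12
-234 act [-233.6    0.2   -0.1] F [0.6 2.3 1.5] T [-0.03  2.57 -0.05] 9.75
-226 act [-225.6    0.2   -0.1] F [-0.3  0.8  0.4] T [ 0.    2.59 -0.01] 9.74
-218 act [-217.6    0.2   -0.1] F [-0.2  1.2  0.2] T [ 0.01  2.54 -0.04] 10.03
-210 act [-209.6    0.2   -0.1] F [-0.8  1.1 -0.1] T [0.05 2.59 0.07] 9.78
-202 act [-201.6    0.2   -0.1] F [0.3 1.3 0.9] T [-0.02  2.57  0.03] 9.94
-194 act [-193.6    0.2   -0.1] F [-0.4  0.1  1.1] T [0.01 2.57 0.01] 9.71
-190 act [-189.8    0.1   -0.1] F [0.2 1.5 1.2] T [-0.03  2.58  0.  ] 9.73
-174 act [-173.6    0.2   -0.1] F [-0.8  0.8  0.3] T [ 0.02  2.6  -0.03] 10.15
-158 act [-157.7    0.2   -0.1] F [-1.1  0.5  0.7] T [0.01 2.65 0.02] 9.8
-142 act [-141.7    0.2   -0.1] F [-0.2 -0.8  0.3] T [ 0.02  2.56 -0.01] 9.75
-126 act [-125.7    0.2   -0.1] F [-0.3  0.7  0.3] T [ 0.01  2.55 -0.03] 10.0
-110 act [-109.7    0.2   -0.1] F [0.3 0.9 0.5] T [ 0.04  2.57 -0.03] 10.03
-107 act [-106.9    0.    -0. ] F [-0.6  0.5  0.2] T [-0.01  2.6   0.02] 10.14
-105 act [-105.    0.   -0.] F [0.5 0.5 0.4] T [-0.01  2.58 -0.03] 9.94
-103.5 act [-103.4    0.    -0. ] F [ 0.9  0.4 -0.6] T [-0.04  2.56  0.02] 9.7
-102.5 act [-103.    -0.2    0.1] F [-7.4  1.8  1. ] T [0.01 2.56 0.5 ] 9.92
-101.5 act [-102.9   -0.5    0.1] F [-16.2   3.1   0.6] T [0.11 2.34 1.26] 10.14
STOP
31.3833
```

Run:
```python
from fit import *
p,R=ipose(-102.6,-1);robot.servo_line(p,R,speed=.05)
robot.move_gripper(.5);robot.dwell(.2)
p,R=ipose(-330,-1);robot.servo_line(p,R,speed=.15);robot.dwell(.3);snap("top","t6")
a=np.radians(-116);x=np.array([np.cos(a),np.sin(a),0]);y=np.array([np.sin(a),-np.cos(a),0]);R=R_(x,y,np.array([0,0,-1.]))
robot.goto(np.array([.565,.035,.37])+.09*y-.02*x,R);robot.dwell(.3);snap("wrist","w6");print(robot.get_state()["t"])
cv2.imwrite("pics/w6v.png",cv2.resize(cv2.imread("pics/w6.png")[80:240,60:275],(800,595),interpolation=cv2.INTER_CUBIC))
c=load("w6");q=lambda *P:((proj(c,dk(*P))-[60,80])*3.72).round(0)
print("A",q(-125,-22,0),"B",q(-125,22,0),"S",q(-75,45,0),"tip@0",q(-144,-83,12))
print("old S/B pix",(np.array([[256,145.5],[228.6,106.8]])-[60,80])*3.72)
```

```text
37.15
A [[423.  86.]] B [[625. 107.]] S [[730. 246.]] tip@0 [[77. 35.]]
old S/B pix [[729.12  243.66 ]
 [627.192  99.696]]
```

View pics/w6v.png

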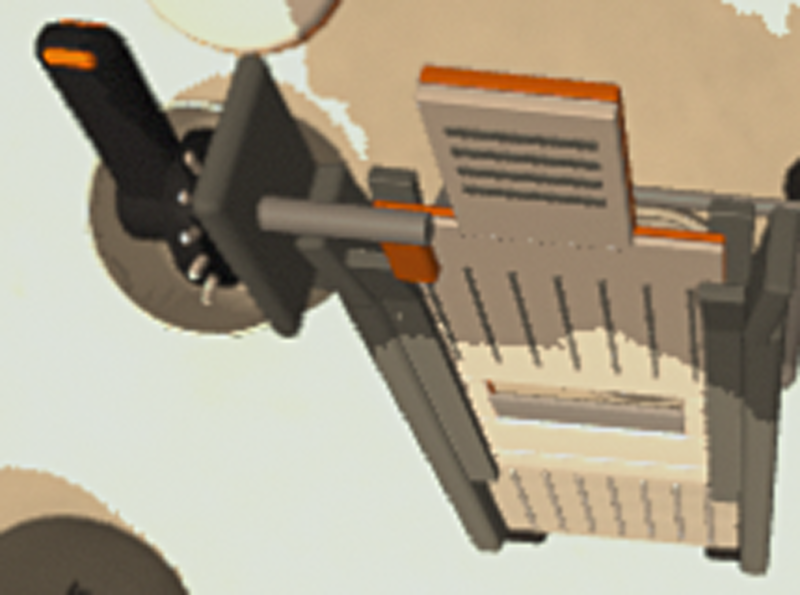

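Run:
```python
from fit import *
def edge(n,cols,r0,r1):
    im=cv2.cvtColor(cv2.imread(f"pics/{n}.png"),cv2.COLOR_BGR2HSV)[:,:,1].astype(float);o=[]
    for c in cols:
        s=im[r0:r1,c];g=np.diff(s);i=np.argmax(abs(g));o.append(r0+i+(abs(g[max(0,i-1):i+2])@np.arange(max(0,i-1),i+2))/abs(g[max(0,i-1):i+2]).sum()+.5)
    return np.array(o)
for cols,a,b in[(range(185,222,6),99,110),(range(236,252,4),140,149)]:
    e1,e6=edge("w1",cols,a,b),edge("w6",cols,a,b);print(e1,e6,(e6-e1).mean())
c1,c6=load("w1"),load("w6")
for P in[(-125,0,0),(-124,0,0),(-125,1,0),(-75,35,0),(-74,35,0),(-75,36,0)]: print(P,proj(c1,dk(*P)),proj(c6,dk(*P)))
```

```text
[107.3821 107.9011 109.4135 111.2236 111.735  113.4394 113.9167] [105.795  107.4189  99.6402 109.5546 111.1327 103.429  113.4405] -3.514336012896026
[146.3291 146.6858 148.1832 148.3478] [146.1823 146.4786 142.5879 148.2513] -1.5114490876470654
(-125, 0, 0) [[200.5256 105.1519]] [[200.9221 105.9025]]
(-124, 0, 0) [[200.7124 105.984 ]] [[201.1085 106.7308]]
(-125, 1, 0) [[201.7646 105.2802]] [[202.1596 106.0291]]
(-75, 35, 0) [[245.5036 144.5577]] [[245.8434 145.1029]]
(-74, 35, 0) [[245.5348 145.1555]] [[245.8745 145.6983]]
(-75, 36, 0) [[246.5554 144.6613]] [[246.8941 145.2052]]
```

Run:
```python
from fit import *
def m(n): return cv2.inRange(cv2.cvtColor(cv2.imread(f"pics/{n}.png"),cv2.COLOR_BGR2HSV),(4,150,70),(18,255,255))>0
m1,m6=m("w1"),m("w6")
for cols,a,b in[(range(180,224,4),95,125),(range(234,252,3),138,152)]:
    r1=[a+np.flatnonzero(m1[a:b,c])[0] for c in cols]; r6=[a+np.flatnonzero(m6[a:b,c])[-1]+1 for c in cols]
    print(r1,r6,np.mean(r6)-np.mean(r1))
```

```text
[np.int64(103), np.int64(104), np.int64(104), np.int64(104), np.int64(105), np.int64(105), np.int64(106), np.int64(106), np.int64(106), np.int64(107), np.int64(107)] [np.int64(103), np.int64(103), np.int64(104), np.int64(104), np.int64(104), np.int64(105), np.int64(105), np.int64(106), np.int64(106), np.int64(106), np.int64(107)] -0.36363636363637397
[np.int64(144), np.int64(144), np.int64(144), np.int64(144), np.int64(145), np.int64(145)] [np.int64(144), np.int64(144), np.int64(144), np.int64(144), np.int64(145), np.int64(145)] 0.0
```

The edges suggest the insert might sit about 1 mm short, which is inside tolerance. I'll give the tab end one gentle centred push with closed fingers to be sure.

Run:
```python
from fit import *
robot.goto(*ipose(-260,-1));robot.move_gripper(0.0)
p,R=ipose(-152,-1,y=-1);robot.servo_line(p,R,speed=.12);robot.dwell(.2);f0=robot.get_state()["force"]
x=-149.
while x<-139:
    p,R=ipose(x,-1,y=-1);robot.servo_line(p,R,speed=.03)
    s=robot.get_state();F=RD.T@(s["force"]-f0);print(x,F.round(1))
    if np.linalg.norm(F)>12: break
    x+=1
p,R=ipose(-330,-1);robot.servo_line(p,R,speed=.15)
a=np.radians(-116);X=np.array([np.cos(a),np.sin(a),0]);y=np.array([np.sin(a),-np.cos(a),0]);R=R_(X,y,np.array([0,0,-1.]))
robot.goto(np.array([.565,.035,.37])+.09*y-.02*X,R);robot.dwell(.4);snap("wrist","w7");print(robot.get_state()["t"])
def m(n): return cv2.inRange(cv2.cvtColor(cv2.imread(f"pics/{n}.png"),cv2.COLOR_BGR2HSV),(4,150,70),(18,255,255))>0
m6,m7=m("w6"),m("w7")
for cols,a,b in[(range(180,224,4),95,125),(range(234,252,3),138,152)]:
    print([np.mean([a+np.flatnonzero(k[a:b,c])[-1]+1 for c in cols]) for k in(m6,m7)])
print(proj(load("w6"),dk(-125)),proj(load("w7"),dk(-125)))
d=cv2.absdiff(cv2.imread("pics/w6.png"),cv2.imread("pics/w7.png"))[:240].max(2);print("changed px",(d>60).sum())
```

```text
-149.0 [0.9 0.1 0.9]
-148.0 [-0.1  0.8  1.5]
-147.0 [0.1 0.9 1. ]
-146.0 [0.7 1.1 1.6]
-145.0 [-0.4  0.8  0.6]
-144.0 [0.1 0.5 1.7]
-143.0 [0.6 1.1 1.1]
-142.0 [-5.8  0.6  1.2]
-141.0 [-13.5   2.    0.7]
47.7333
[np.float64(104.81818181818181), np.float64(104.63636363636364)]
[np.float64(144.33333333333334), np.float64(144.0)]
[[200.9221 105.9025]] [[200.8387 105.7321]]
changed px 288
```

```bash
python3 -c "
from rig import robot, workorder, grab_frame, camera_info
print(workorder.job_done())"
```

```text
the job is handed in; nothing more can be done
None
```

The job is handed in at about 48 s: the dial is at its zero stop, the insert is turned white (plain-blade) face up and pushed home against the rail stop, and the last top view showed the guard, cups, ramekins and carton undisturbed.

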